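Upend a rinsed dosing beaker on its drying peg

ROBOT

A 7-joint arm with a two-finger parallel gripper is mounted at the origin on the work surface. World frame = base frame: x ahead of the robot, y to its left, z up, the work surface at z = 0. Lengths are in m, angles in rad, forces in N, time in s.
With the tool pointing down it reaches from about 0.35 to 0.9 m from the base axis. Payload 19.9 kg.
Tool frame: the origin (TCP) lies between the finger pads; the fingertips stand 19 mm ahead of it and the grasp point (between the pads) is the TCP; z points along the fingers, y is the line along which they close (so a half turn about z gives the same grasp; the last joint's range is limited). The gripper opens to 94 mm and grips with 3 to 60 N. Pads are 16 mm wide; open, the fingers measure 119 mm over their backs; the gripper's body (75 mm by 177 mm) begins 78 mm behind the grasp point.
Start: joints at [-1.238, 0.417, -0.01, 1.614, 0.005, 1.111, -0.053], TCP at [0.229, 0.582, 0.224] pointing down, gripper open.
Joint ranges: [-2.81, 2.81], [-0.39, 2.02], [-1.27, 1.25], [0.06, 2.57], [-1.19, 4.33], [0.19, 2], [-2.82, 2.82]. Speed limits (rad/s): [1.89, 1.89, 2.39, 2.39, 3.01, 3.01, 3.01].

INTERFACE

Orientations are given as a 3x3 rotation matrix whose columns are the frame's x, y, z axes.
In Python, from rig import robot gives the robot as it stands. Calls block until the motion is done:
- robot.move_ptp(position, orientation): joint-space move of the TCP to a pose.
- robot.move_linear(position, velocity=0.15, frame=None, threshold=None): straight line of the TCP; frame=None keeps the orientation; velocity is the mean speed in m/s. With threshold (N) it stops when the force on the tool has changed by that much, and returns True; else False.
- robot.goto_joints(angles): joint-space move.
- robot.gripper_to(opening): finger opening in m; the grip force is fixed at half the most; returns when the fingers have stopped.
- robot.pause(seconds).
- robot.ik(position, orientation): joint angles nearest the present ones, or None.
- robot.get_state(): the state.
- robot.grab_frame(name): name is "scene" or "top" or "wrist"; returns the picture (420x560x3 uint8, red, green, blue); there is no depth.
- robot.camera_info(name): a dict with "fx", "fy", "cx", "cy" (pixels), "rvec" (rotation vector, rad) and "tvec" (3), from world to camera coordinates, as OpenCV has them. Camera axes: x right, y down, z forward; pixel columns grow to the right and rows downward; lengths in m; the calibration is good to about 2 mm. The wrist camera is an equidistant fisheye: a pixel r from the principal point sees the ray r / f radians off the axis. A picture is of the moment at which its call begins: read the wrist's pose just before it. camera_info takes no time and is no camera call; for the wrist camera it gives the pose at the moment of the call.
A pose or a line that the arm cannot do raises robot.PlanningError and nothing moves.
- robot.sign_off(): hands the job in; it is judged then, once.
The state is a dict: "time": time; "qpos": joint angles; "joint_vel": joint speeds; "effort": joint torques, N m; "ee_pos": TCP position; "tool_rot": TCP orientation; "force": force on the tool from outside, world axes, zero at the start; "moment": the same for the moment, N m; "opening": finger opening in m; "grasp_force": force on a finger pad.
Only numpy, scipy, OpenCV 4.12 (cv2) and the standard library are available. Lean on these libraries where they do the work, as an engineer would, in place of code of your own. Each camera call takes 0.05 s, during which the arm holds its last target. There are 200 camera calls.

TASK

The blue laundry beaker has just been rinsed. First lay it on its side on the ribbed drip rack, along the bars, and let go so the last water can run out; then take it again and put it upside down over the tall orange drying peg, keeping hold until its rim rests on the white base, and leave it standing there. Do not disturb the tin, the jar or the soap.

Things in the scene. Friction and masses are not known exactly. Their poses are not given: they have to be found in the camera images.
- beaker_mid (a point): Centre (half-way up, on the axis) of the loose blue plastic beaker: straight round cup, outer diameter 58 mm, 120 mm long, wall 3 mm, bottom 4 mm, inner diameter 52 mm, about 0.12 kg. Its z axis runs from the closed bottom to the open mouth, each 60 mm from this point. It starts upright, mouth up, on the worktop.
- rack: Fixed drip rack: grey plate 215 (x) by 230 (y) by 3 mm with six steel bars 8 mm thick, 218 mm long, along its own y at x = -95, -57, -19, 19, 57, 95 mm; bar tops at 11 mm. Origin: centre of its underside, on the worktop. The beaker laid along y between two bars (e.g. at x = 0) cannot roll; its axis is then 34 mm above the origin.
- peg_foot (a point): Centre of the foot of the tall orange peg, on top of the white base. The peg is fixed and upright, 32 mm in diameter, 85 mm tall above this point, the last 12 mm tapering to 16 mm. With the beaker upside down and its rim on the base, the beaker's centre is 60 mm above this point.
- stand: Fixed drying stand: white base 120 (x) by 215 (y) by 12 mm, origin at the centre of its underside on the worktop. The orange peg stands on it at y = 40 mm; a small clear dosing cap (48 mm diameter, 42 mm tall) is fixed on it at y = -68 mm.
- tin_mid (a point): Centre of a loose red tin, 72 mm diameter, 75 mm tall, standing; bystander.
- jar_mid (a point): Centre of a loose pale glass jar with a white lid, 66 mm diameter, 80 mm tall, standing; bystander.
- soap_mid (a point): Middle of a loose white soap dish with a green bar, 60 by 90 by 40 mm; bystander.
Mind the look-alikes: they are no part of the job. Of the things that look like the part that bears beaker_mid, the largest one is meant.

How it is judged:
By the outcome, as a careful person would: the job done as asked, in the order asked, and still so for the second after the job is handed in, with the robot touching nothing.
It also fails if it takes over 56 s, if anything falls off the work surface, if the arm or the gripper's body presses on something with over 40 N, if the wrist force passes 120 N, or if a joint passes its speed limit or range.

## Working session

There is one attempt and no reset: what is moved stays moved. The work goes in short steps, each a Python script; the robot and the scene stay as the last script left them, time stands still between calls to the robot, and variables do not carry over. Pictures are saved under pics/ and viewed, at most 10 in all, crops included, and the job is handed in when it is done.

```bash
mkdir -p pics; ls; python3 - <<'E'
from rig import robot
import cv2
for n in("scene","top"):
    cv2.imwrite(f"pics/{n}0.png",robot.grab_frame(n)[:,:,::-1]); print(n,robot.camera_info(n))
s=robot.get_state();print(s["time"],s["opening"],s["tool_rot"])
E
```

```text
pics
scene {'fx': 470.59142115457524, 'fy': 470.59142115457524, 'cx': 280.72420752624066, 'cy': 206.97256460324533, 'rvec': array([ 0.81086036,  2.51417648, -1.18963228]), 'tvec': array([ 0.46637685, -0.17276459,  1.32583224])}
top {'fx': 443.59560348988305, 'fy': 443.59560348988305, 'cx': 283.0332707988341, 'cy': 208.35110291789204, 'rvec': array([ 2.08991724, -2.13197488,  0.2280644 ]), 'tvec': array([0.03330244, 0.60622336, 0.92408068])}
0.1 0.0938620520980596 [[-9.30590070e-01  3.66062876e-01 -3.03903121e-04]
 [ 3.66062990e-01  9.30589506e-01 -1.02923018e-03]
 [-9.39539057e-05 -1.06903907e-03 -9.99999424e-01]]
```

View pics/scene0.png

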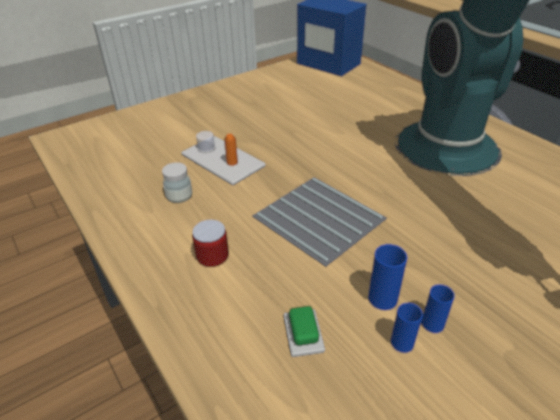

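View pics/top0.png

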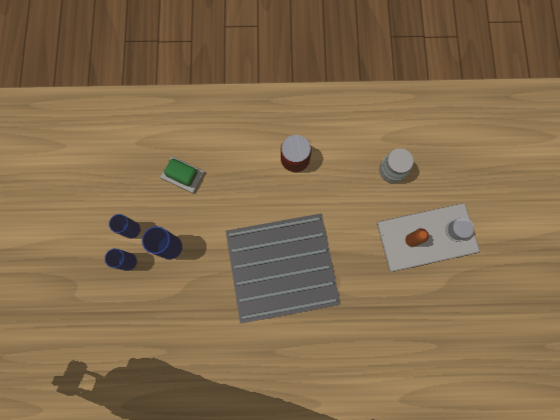

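The beaker is the big cup at scene (388,277) and top (163,243), with two small look-alikes to its left in the top view. The rack is at top (283,268), the stand at (428,238), and the orange peg tip at about (422,234).

```bash
cat > h.py <<'E'
import cv2, numpy as np
from rig import robot
def cam(n):
    c=robot.camera_info(n); R=cv2.Rodrigues(np.array(c["rvec"]))[0]; return c,R,-R.T@np.array(c["tvec"])
def ray(n,p,ci=None):
    c,R,C=ci or cam(n); v=np.array([(p[0]-c["cx"])/c["fx"],(p[1]-c["cy"])/c["fy"]])
    if n=="wrist":
        r=np.linalg.norm(v); v=np.array([*(v/max(r,1e-9)*np.sin(r)),np.cos(r)])
    else: v=np.array([*v,1.])
    v=R.T@v; return C,v/np.linalg.norm(v)
def onplane(n,p,z,ci=None):
    C,v=ray(n,p,ci); return C+v*(z-C[2])/v[2]
def tri(rays):
    A=sum(np.eye(3)-np.outer(v,v) for C,v in rays); b=sum((np.eye(3)-np.outer(v,v))@C for C,v in rays)
    return np.linalg.solve(A,b)
def hsv(im): return cv2.cvtColor(im,cv2.COLOR_RGB2HSV)
def blobs(m,amin=60):
    cs=cv2.findContours(m,cv2.RETR_EXTERNAL,cv2.CHAIN_APPROX_NONE)[0]
    return sorted([c for c in cs if cv2.contourArea(c)>amin],key=cv2.contourArea,reverse=True)
E
python3 - <<'E'
from h import *
np.set_printoptions(precision=4,suppress=True)
T=cv2.imread("pics/top0.png")[:,:,::-1].copy();S=cv2.imread("pics/scene0.png")[:,:,::-1].copy()
hT,hS=hsv(T),hsv(S)
def cen(c): return cv2.minAreaRect(c)[0]
blue=lambda h:cv2.inRange(h,(110,120,40),(130,255,255))
bt=blobs(blue(hT)); bs=[c for c in blobs(blue(hS)) if cen(c)[1]>200]
print([ (np.round(cen(c)),cv2.contourArea(c)) for c in bt],[(np.round(cen(c)),cv2.contourArea(c)) for c in bs])
print("beaker",tri([ray("top",cen(bt[0])),ray("scene",cen(bs[0]))]))
for c in bt[1:3]: print("small",onplane("top",cen(c),.04))
orng=lambda h:cv2.inRange(h,(5,190,90),(14,255,255))
for n,h in(("top",hT),("scene",hS)):
    for c in blobs(orng(h),40): print(n,"orange",cen(c),cv2.contourArea(c),cv2.boundingRect(c))
print("rest")
m=cv2.inRange(hT,(0,0,60),(180,60,150)); m[:195]=0;m[330:]=0;m[:,:215]=0;m[:,350:]=0
c=blobs(cv2.morphologyEx(m,cv2.MORPH_CLOSE,np.ones((7,7))))[0]
P=np.array([onplane("top",p[0],.003)[:2] for p in c],np.float32); r=cv2.minAreaRect(P);print("rack",r)
m=cv2.inRange(hT,(0,0,120),(180,60,255)); m[:198]=0;m[280:]=0;m[:,:370]=0;m[:,490:]=0
c=blobs(cv2.morphologyEx(m,cv2.MORPH_CLOSE,np.ones((5,5))))[0]
P=np.array([onplane("top",p[0],.012)[:2] for p in c],np.float32); print("stand",cv2.minAreaRect(P))
for nm,p,z in(("tin",(296,147),.075),("jar",(400,161),.08),("soap",(182,174),.03)): print(nm,onplane("top",p,z))
E
```

```text
[(array([156., 240.]), 120.5)] [(array([422., 317.]), 1862.5), (array([387., 277.]), 1594.5)]
beaker [0.5318 0.3423 0.0056]
scene orange (230.8921661376953, 148.86741638183594) 167.0 (226, 135, 10, 29)
rest
rack ((0.48278293013572693, 0.02680695801973343), (0.21494662761688232, 0.23007714748382568), 9.20303726196289)
stand ((0.545141339302063, -0.3148464858531952), (0.11901403963565826, 0.21952515840530396), 11.245869636535645)
tin [ 0.7465 -0.011   0.075 ]
jar [ 0.7069 -0.2434  0.08  ]
soap [0.7013 0.2564 0.03  ]
```

```bash
python3 - <<'E'
from h import *
np.set_printoptions(precision=4,suppress=True)
T=cv2.imread("pics/top0.png")[:,:,::-1].copy();S=cv2.imread("pics/scene0.png")[:,:,::-1].copy()
hT,hS=hsv(T),hsv(S)
cen=lambda c:cv2.minAreaRect(c)[0]
m=cv2.inRange(hT,(108,90,20),(130,255,255))
bt=blobs(m); print([(np.round(cen(c)),cv2.contourArea(c)) for c in bt])
ms=cv2.inRange(hS,(108,90,20),(130,255,255)); ms[:, 406:]=0; ms[:230]=0
bs=blobs(ms); print([(cv2.boundingRect(c),cv2.contourArea(c)) for c in bs])
print("beaker",tri([ray("top",cen(bt[0])),ray("scene",cen(bs[0]))]))
for c in bt[:3]: print(onplane("top",cen(c),.06 if c is bt[0] else .04))
print("bar ends",onplane("top",(228,236),.011),onplane("top",(320,219),.011))
mo=cv2.inRange(hT,(0,150,60),(16,255,255)); mo[:215]=0;mo[260:]=0;mo[:,:395]=0;mo[:,440:]=0
print(hT[233,421],hT[240,412])
ct=blobs(mo,30)[0]; mo=cv2.inRange(hS,(3,180,60),(14,255,255)); mo[:120]=0;mo[170:]=0;mo[:,:215]=0;mo[:,245:]=0;cs=blobs(mo,40)[0]
print("peg",cv2.minAreaRect(ct),tri([ray("top",cen(ct)),ray("scene",cen(cs))]))
for z in(0.097,.06,.012): print([cv2.projectPoints(np.array([[.5373,-.2756,z]]),robot.camera_info(n)["rvec"],robot.camera_info(n)["tvec"],np.array([[robot.camera_info(n)["fx"],0,robot.camera_info(n)["cx"]],[0,robot.camera_info(n)["fy"],robot.camera_info(n)["cy"]],[0,0,1]]),None)[0].ravel() for n in("top","scene")])
print(cv2.boundingRect(cs))
E
```

```text
[(array([156., 240.]), 555.0)]
[((369, 245, 37, 64), 1708.0), ((391, 304, 15, 48), 450.5)]
beaker [0.5412 0.2972 0.0762]
[0.5419 0.3037 0.06  ]
bar ends [0.5552 0.1499 0.011 ] [ 0.5911 -0.065   0.011 ]
[ 11 188 163] [ 11 174  98]
peg ((416.7000427246094, 237.4000244140625), (12.969193458557129, 22.360679626464844), 63.43495178222656) [ 0.537  -0.2744  0.0541]
[array([423.1934, 234.3496]), array([228.7935, 134.5985])]
[array([418.0001, 236.9141]), array([230.0253, 146.9058])]
[array([411.8081, 239.9718]), array([231.5545, 162.184 ])]
(226, 135, 10, 29)
```

```bash
cat >> h.py <<'E'
def rot(yaw,p,s=1):   # tool z = heading yaw (deg), pitched p deg below horizontal; s = sign of tool y
    a,p=np.radians(yaw),np.radians(p); d=np.array([np.cos(a),np.sin(a),0])
    z=np.cos(p)*d-np.sin(p)*np.array([0,0,1]); y=s*np.array([-np.sin(a),np.cos(a),0])
    return np.column_stack([np.cross(y,z),y,z])
BK=np.array([.542,.300,.06]); RK=np.array([.4828,.0268,0]); PEG=np.array([.5372,-.2752,.012])
E
python3 - <<'E'
from h import *
np.set_printoptions(precision=2,suppress=True)
def t(P,y,p,s):
    q=robot.ik(P,rot(y,p,s)); return q is not None
for p in(0,15,30,45):
    print("p",p)
    for s in(1,-1):
        print(" grasp",s,[y for y in range(-180,180,20) if t(BK,y,p,s) and t(BK+[0,0,.12],y,p,s)])
        print(" lay",s,[y for y in(99.2,-80.8) if t(RK+[0,0,.036],y,90+p,s) and t(RK+[0,0,.12],y,90+p,s)])
        print(" regrasp",s,[y for y in(99.2,-80.8) if t(RK+[0,0,.036],y,90-p,s)])
        print(" place",s,[y for y in range(-180,180,20) if t(PEG+[0,0,.06],y,p,s) and t(PEG+[0,0,.17],y,p,s)])
E
```

```text
p 0
 grasp 1 [-80, -60, -40, -20, 0, 20, 40, 60, 80, 100, 120, 140]
 lay 1 [99.2, -80.8]
 regrasp 1 [99.2, -80.8]
 place 1 [-140, -120, -100, -80, -60, -40, -20, 0, 20, 40, 60, 80, 100]
 grasp -1 [-80, -60, -40, -20, 0, 20, 40, 60, 80, 100, 120, 140]
 lay -1 [99.2, -80.8]
 regrasp -1 [99.2, -80.8]
 place -1 [-140, -120, -100, -80, -60, -40, -20, 0, 20, 40, 60, 80, 100]
p 15
 grasp 1 [-100, -80, -60, -40, -20, 0, 20, 40, 60, 80, 100, 120, 140, 160]
 lay 1 [99.2, -80.8]
 regrasp 1 [99.2, -80.8]
 place 1 [-160, -140, -120, -100, -80, -60, -40, -20, 0, 20, 40, 60, 80, 100]
 grasp -1 [-100, -80, -60, -40, -20, 0, 20, 40, 60, 80, 100, 120, 140, 160]
 lay -1 [99.2, -80.8]
 regrasp -1 [99.2, -80.8]
 place -1 [-160, -140, -120, -100, -80, -60, -40, -20, 0, 20, 40, 60, 80, 100]
p 30
 grasp 1 [-100, -80, -60, -40, -20, 0, 20, 40, 60, 80, 100, 120, 140, 160]
 lay 1 [99.2, -80.8]
 regrasp 1 [99.2, -80.8]
 place 1 [-160, -140, -120, -100, -80, -60, -40, -20, 0, 20, 40, 60, 80, 100]
 grasp -1 [-100, -80, -60, -40, -20, 0, 20, 40, 60, 80, 100, 120, 140, 160]
 lay -1 [99.2, -80.8]
 regrasp -1 [99.2, -80.8]
 place -1 [-160, -140, -120, -100, -80, -60, -40, -20, 0, 20, 40, 60, 80, 100]
p 45
 grasp 1 [-180, -160, -140, -120, -100, -80, -60, -40, -20, 0, 20, 40, 80, 100, 120, 140, 160]
 lay 1 [99.2, -80.8]
 regrasp 1 [99.2, -80.8]
 place 1 [-180, -160, -140, -120, -100, -80, -60, -40, -20, 20, 40, 60, 80, 100, 120, 140, 160]
 grasp -1 [-180, -160, -140, -120, -100, -80, -60, -40, -20, 0, 20, 40, 60, 80, 100, 120, 140, 160]
 lay -1 [99.2, -80.8]
 regrasp -1 [99.2, -80.8]
 place -1 [-180, -160, -140, -120, -100, -80, -60, -40, -20, 20, 40, 60, 80, 100, 120, 140, 160]
```

```bash
python3 - <<'E'
from h import *
np.set_printoptions(precision=2,suppress=True)
for s in(1,-1):
    for nm,P,y,p in [("g",BK,80,15),("g",BK,60,15),("g",BK,60,30),("g",BK,80,30),("g",BK,100,30),("lay",RK+[0,0,.036],99.2,105),("lay",RK+[0,0,.036],99.2,120),("re",RK+[0,0,.036],99.2,75),("re",RK+[0,0,.036],99.2,60),("pl",PEG+[0,0,.06],-80,15),("pl",PEG+[0,0,.17],-80,15),("pl",PEG+[0,0,.06],-80,30),("pl",PEG+[0,0,.06],-60,30),("pl",PEG+[0,0,.17],-60,30)]:
        print(s,nm,y,p,np.array(robot.ik(P,rot(y,p,s))))
E
```

```text
1 g 80 15 [ 0.81  1.37 -1.09  2.01 -0.8   0.34 -2.23]
1 g 60 15 [-0.97  1.28  0.89  2.28  3.64  1.92 -2.2 ]
1 g 60 30 [ 0.69  1.12 -1.09  2.23  3.3   0.31 -0.47]
1 g 80 30 [ 0.81  1.34 -1.26  2.03  0.59  0.25  2.57]
1 g 100 30 [ 0.04  0.83 -0.19  1.82 -1.14  1.04 -2.17]
1 lay 99.2 105 [-0.28  0.47 -0.02  2.1   0.45  0.65  2.64]
1 lay 99.2 120 [-0.44  0.55 -0.01  2.08  0.72  0.82  2.27]
1 re 99.2 75 [-0.77  0.83  1.08  2.09 -1.14  1.12 -1.99]
1 re 99.2 60 [-0.49  0.82  0.9   2.03 -1.16  1.27 -1.88]
1 pl -80 15 [-0.81  1.18  0.85  2.08  1.09  0.59 -1.2 ]
1 pl -80 15 [-0.74  0.82  0.78  2.12  1.25  0.82 -1.08]
1 pl -80 30 [-0.69  0.93  0.8   2.1   1.07  0.49 -0.98]
1 pl -60 30 [-0.42  0.74  0.51  2.3   2.03  0.67 -1.57]
1 pl -60 30 [-0.74  0.56  0.91  2.31  1.81  0.46 -1.22]
-1 g 80 15 [ 0.81  1.37 -1.09  2.01 -0.8   0.34  0.91]
-1 g 60 15 [-0.97  1.28  0.89  2.28  3.64  1.92  0.94]
-1 g 60 30 [ 0.69  1.12 -1.09  2.23  3.3   0.31  2.67]
-1 g 80 30 [ 0.56  0.97 -0.85  2.04 -1.16  0.4   0.97]
-1 g 100 30 [ 0.01  0.83 -0.15  1.82 -1.16  1.06  0.98]
-1 lay 99.2 105 [-0.67  0.52  0.46  2.11  0.07  0.58 -0.16]
-1 lay 99.2 120 [-0.86  0.61  0.51  2.1   0.36  0.67 -0.55]
-1 re 99.2 75 [-0.33  0.54  0.46  2.07 -0.72  0.79  0.81]
-1 re 99.2 60 [-0.22  0.65  0.51  2.02 -0.95  1.05  1.1 ]
-1 pl -80 15 [-0.28  0.89  0.2   2.06  1.5   1.16  1.79]
-1 pl -80 15 [-0.2   0.64  0.11  2.1   1.49  1.25  2.  ]
-1 pl -80 30 [-0.23  0.72  0.22  2.09  1.42  0.91  1.99]
-1 pl -60 30 [-0.21  0.67  0.26  2.29  2.    0.81  1.69]
-1 pl -60 30 [-0.15  0.38  0.19  2.29  1.79  0.8   2.09]
```

```bash
python3 - <<'E'
from h import *
np.set_printoptions(precision=3,suppress=True)
d=rot(99.2,0)[:,2]
robot.move_ptp(BK+[0,0,.17]-.12*d,rot(99.2,30,-1))
ci=cam("wrist"); im=robot.grab_frame("wrist"); s=robot.get_state()
print(s["time"],s["ee_pos"],s["qpos"],ci[0],ci[2])
cv2.imwrite("pics/w1.png",im[:,:,::-1]); np.save("w1c.npy",ci,allow_pickle=True) if 0 else None
import pickle; pickle.dump(ci,open("w1.pkl","wb"))
E
```

```text
2.0333 [0.561 0.183 0.23 ] [-0.242  0.612  0.449  1.775 -1.186  1.56   0.88 ] {'fx': 325.19226210127806, 'fy': 325.19226210127806, 'cx': 272.94581977354375, 'cy': 211.7484057172554, 'rvec': array([ 2.319,  0.19 , -0.083]), 'tvec': array([-0.582,  0.257,  0.265])} [0.578 0.079 0.368]
```

View pics/w1.png

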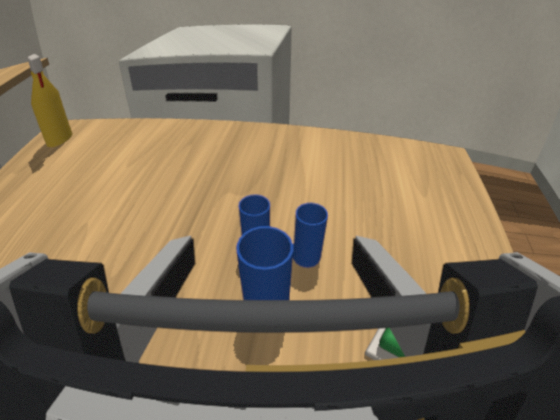

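The wrist view shows the beaker rim as an ellipse centred near (265,249). The small cups stand behind it, with rims at (255,205) and (311,213).

```bash
python3 - <<'E'
from h import *
import pickle
np.set_printoptions(precision=4,suppress=True)
ci=pickle.load(open("w1.pkl","rb")); h=hsv(cv2.imread("pics/w1.png")[:,:,::-1].copy())
m=cv2.inRange(h,(105,120,40),(130,255,255)); m[300:]=0
L=np.flatnonzero(m[250]); print("row250",L.min(),L[L<300].max(), "col265",np.flatnonzero(m[:,265]).min())
for p,z in (((265.2,249.5),.12),((237,249),.12),((293,249),.12),((265,228),.12),((265,271),.12),((255,205),.08),((311,213),.08)): print(p,onplane("wrist",p,z,ci))
print("top rim", onplane("top",(157,239),.12))
E
```

```text
row250 237 299 col265 199
(265.2, 249.5) [0.5358 0.2834 0.12  ]
(237, 249) [0.5079 0.2793 0.12  ]
(293, 249) [0.5631 0.2885 0.12  ]
(265, 228) [0.5303 0.3127 0.12  ]
(265, 271) [0.5404 0.2572 0.12  ]
(255, 205) [0.502  0.3898 0.08  ]
(311, 213) [0.5765 0.3864 0.08  ]
top rim [0.5351 0.2835 0.12  ]
```

```bash
sed -i 's/^BK=np.array(.*\]); RK/BK=np.array([.5355,.284,.06]); RK/' h.py; python3 - <<'E'
from h import *
np.set_printoptions(precision=3,suppress=True)
R=rot(99.2,30,-1); z=R[:,2]
def st(n): s=robot.get_state(); print(n,round(s["time"],2),s["ee_pos"],s["qpos"],s["force"],round(s["opening"],4),round(s["grasp_force"],1))
robot.move_linear(BK-.12*z,.2,R); 
robot.move_linear(BK,.12); st("at")
robot.gripper_to(.05); st("grip")
robot.move_linear(BK+[0,0,.14],.2); st("lift")
cv2.imwrite("pics/s2.png",robot.grab_frame("scene")[:,:,::-1])
for s in(-1,): print(robot.ik(RK+[0,0,.13],rot(99.2,120,s)))
E
```

```text
at 3.88 [0.536 0.283 0.06 ] [ 0.004  0.812 -0.104  1.852 -1.188  1.088  1.017] [ 0.14  -0.637 -0.612] 0.0945 0.0
grip 4.54 [0.536 0.284 0.06 ] [ 0.004  0.812 -0.106  1.852 -1.188  1.088  1.017] [-1.503 -0.643  0.19 ] 0.0579 30.0
lift 5.39 [0.535 0.284 0.199] [-0.011  0.572 -0.086  1.855 -1.121  1.199  0.786] [ 0.147 -0.464 -1.459] 0.0576 30.0
[-0.601  0.377  0.189  2.057  0.551  0.936 -0.641]
```

View pics/s2.png

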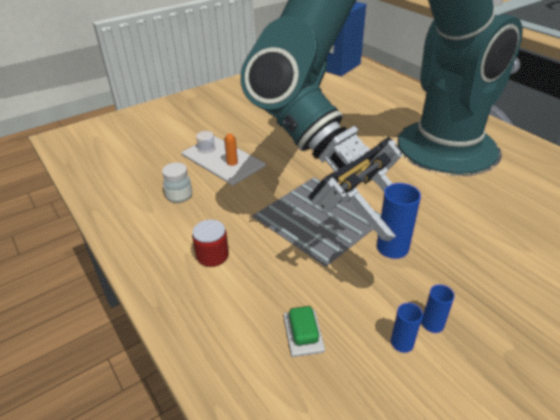

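The beaker is held upright at (398,220) and clear of everything. Next I lay it on the rack.

```bash
python3 - <<'E'
from h import *
np.set_printoptions(precision=3,suppress=True)
R=rot(99.2,120,-1); z=R[:,2]
def st(n): s=robot.get_state(); print(n,round(s["time"],2),s["ee_pos"],s["qpos"],s["force"],round(s["opening"],4),round(s["grasp_force"],1))
robot.move_ptp(RK+[0,0,.14],R); st("above")
robot.move_linear(RK+[0,0,.044],.12); st("near")
print(robot.move_linear(RK+[0,0,.031],.02,threshold=4)); st("down")
robot.gripper_to(.094); robot.pause(.3); st("open")
robot.move_linear(RK+[0,0,.034]-.12*z,.15); st("back")
q=robot.ik(RK+[0,0,.16],rot(99.2,60,-1)); print(q)
cv2.imwrite("pics/t3.png",robot.grab_frame("top")[:,:,::-1])
E
```

```text
above 6.98 [0.482 0.027 0.14 ] [-0.587  0.36   0.172  2.051  0.551  0.959 -0.633] [-0.162  0.013 -1.52 ] 0.0581 30.0
near 7.93 [0.483 0.027 0.044] [-0.596  0.538  0.186  2.086  0.606  0.77  -0.761] [-0.091 -1.205 -0.514] 0.0578 30.0
True
down 8.37 [0.483 0.027 0.037] [-0.597  0.553  0.188  2.087  0.612  0.756 -0.771] [3.25  0.004 0.559] 0.0579 30.0
open 9.4 [0.483 0.027 0.037] [-0.597  0.553  0.188  2.087  0.611  0.757 -0.771] [0.345 0.102 0.487] 0.094 0.0
back 10.33 [0.473 0.085 0.137] [-0.666  0.386  0.134  2.013  0.517  1.016 -0.713] [-0.49   0.408 -0.047] 0.0941 0.0
[ 0.037  0.377  0.183  1.964 -0.625  1.109  0.746]
```

View pics/t3.png

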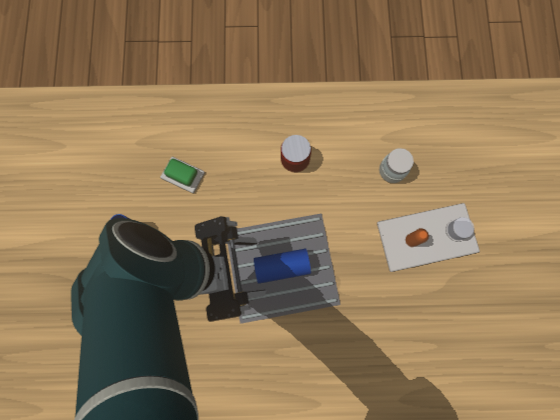

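The beaker lies along the bars at about (283,266), centred on the rack with the gripper clear. I'll measure its centre and regrasp it.

```bash
python3 - <<'E'
from h import *
np.set_printoptions(precision=3,suppress=True)
h=hsv(cv2.imread("pics/t3.png")[:,:,::-1].copy()); m=cv2.inRange(h,(108,110,25),(130,255,255)); m[:, :235]=0
c=blobs(m)[0]; r=np.array([onplane("top",p[0],.045)[:2] for p in c],np.float32); r=cv2.minAreaRect(r); print("lying",r,"rack",RK)
R=rot(99.2,60,-1); z=R[:,2]; G=RK+[0,0,.036]
def st(n): s=robot.get_state(); print(n,round(s["time"],2),s["ee_pos"],s["qpos"],s["force"],round(s["opening"],4),round(s["grasp_force"],1))
robot.move_linear(RK+[-.01,.06,.2],.2)
robot.move_ptp(G-.13*z,R); st("pre")
robot.move_linear(G,.12); st("at")
robot.gripper_to(.05); st("grip")
robot.move_linear(G+[0,0,.15],.15); st("lift")
for y in(-100,-80,-60):
    for s in(-1,): print(y,robot.ik(PEG+[0,0,.20],rot(y,30,s)),robot.ik(PEG+[0,0,.06],rot(y,30,s)))
E
```

```text
lying ((0.48201391100883484, 0.026089057326316833), (0.05587565898895264, 0.12142731994390488), 9.237677574157715) rack [0.483 0.027 0.   ]
pre 12.27 [ 0.493 -0.036  0.148] [ 0.019  0.455  0.349  1.905 -0.654  1.188  0.888] [ 0.476  0.392 -0.39 ] 0.0943 0.0
at 13.5 [0.483 0.026 0.036] [-0.016  0.598  0.255  2.012 -0.809  0.946  0.99 ] [ 0.714  0.03  -0.3  ] 0.094 0.0
grip 14.16 [0.483 0.027 0.036] [-0.017  0.598  0.254  2.011 -0.81   0.945  0.99 ] [4.532 0.148 2.538] 0.0578 30.0
lift 15.31 [0.482 0.027 0.185] [-0.086  0.349  0.331  1.95  -0.646  1.177  0.75 ] [-1.055  0.41  -0.796] 0.0577 30.0
-100 [ 0.146  0.57  -0.241  1.834  1.143  1.423  2.278] [-0.041  0.793  0.001  1.847  1.126  1.213  2.096]
-80 [-0.765  0.615  0.905  2.096  0.994  0.681  2.493] [-0.762  1.008  0.906  2.103  0.918  0.406  2.273]
-60 [-0.74   0.454  0.898  2.296  1.699  0.513  2.107] [ 0.031  0.649 -0.01   2.282  1.996  0.954  1.795]
```

Before swinging over, I check which tool roll actually puts the mouth down.

```bash
python3 - <<'E'
from h import *
np.set_printoptions(precision=2,suppress=True)
m=rot(99.2,0)[:,2]; mt=rot(99.2,60,-1).T@m
for s in(1,-1):
    print(s,rot(-80,30,s)@mt)
for p in(30,):
  for y in range(-140,60,20):
    q=[robot.ik(PEG+[0,0,h],rot(y,p,1)) for h in(.2,.06)]
    print(y,*[np.array(a) if a is not None else None for a in q])
E
```

```text
1 [ 0. -0. -1.]
-1 [ 0.15 -0.85  0.5 ]
-140 [-0.3   0.92  0.68  1.38  0.32  1.61 -0.63] [-0.3   1.12  0.68  1.38  0.2   1.46 -0.7 ]
-120 [-0.42  0.79  0.65  1.61  0.52  1.33 -0.6 ] [-0.43  1.03  0.67  1.62  0.4   1.16 -0.68]
-100 [-0.53  0.66  0.66  1.86  0.77  1.06 -0.63] [-0.57  0.96  0.72  1.87  0.63  0.83 -0.72]
-80 [-0.58  0.51  0.65  2.09  1.14  0.82 -0.75] [-0.73  0.97  0.86  2.1   1.    0.45 -0.93]
-60 [-0.51  0.36  0.61  2.29  1.7   0.65 -0.98] [-0.43  0.74  0.52  2.3   2.04  0.66 -1.57]
-40 [-0.09  0.23  0.32  2.41  2.44  0.58 -1.27] [ 0.87  0.77 -0.73  2.39  2.53  1.18 -1.03]
-20 [ 1.45  0.4  -1.07  2.4   2.91  0.52 -1.03] [ 1.46  1.04 -1.09  2.41  2.89  0.93 -0.52]
0 [ 1.67  0.51 -1.09  2.29  4.04  0.32 -1.72] [ 1.66  1.06 -1.09  2.3   3.25  0.41 -0.51]
20 [ 1.72  0.66 -1.07  2.11 -1.05  0.46 -2.57] [ 0.02  1.15  1.07  2.17  4.17  1.79 -2.17]
40 [ 1.04  0.53 -0.19  1.9  -1.13  1.12 -2.39] [ 1.18  0.8  -0.37  1.9  -1.11  0.91 -2.2 ]
```

```bash
python3 - <<'E'
from h import *
np.set_printoptions(precision=3,suppress=True)
def st(n): s=robot.get_state(); print(n,round(s["time"],2),s["ee_pos"],s["qpos"],s["force"],round(s["opening"],4))
robot.move_ptp(PEG+[0,0,.20],rot(-90,30,1)); robot.move_linear(PEG+[0,0,.16],.1); st("above")
a=robot.grab_frame("scene"); b=robot.grab_frame("top")
cv2.imwrite("pics/st4.png",np.hstack([cv2.resize(i[80:260,x:x+180],(400,400),interpolation=cv2.INTER_CUBIC) for i,x in((a,140),(b[60:],330))])[:,:,::-1])
E
```

```text
above 17.32 [ 0.537 -0.275  0.172] [-0.551  0.662  0.64   1.987  0.94   0.88  -0.742] [-0.098 -0.133 -0.285] 0.0578
```

View pics/st4.png

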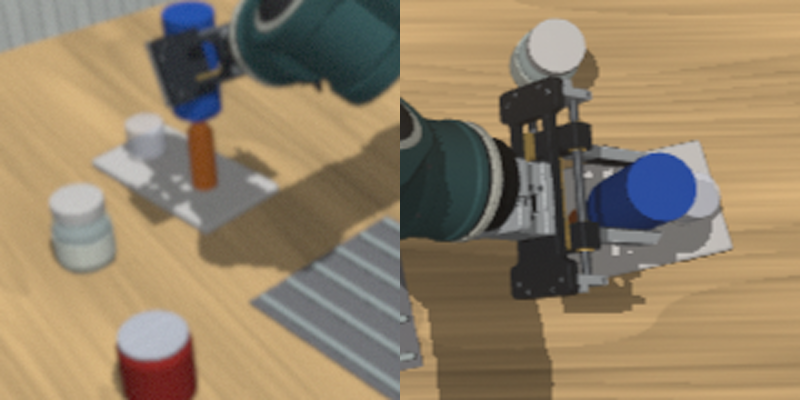

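```bash
python3 - <<'E'
from h import *
np.set_printoptions(precision=2,suppress=True)
a=robot.grab_frame("scene"); h=hsv(a); m=cv2.inRange(h,(108,120,25),(130,255,255)); m[:,:180]=0;m[:,300:]=0;m[:75]=0;m[145:]=0
for r in (84,88,126,128,130,132,134):
    c=np.flatnonzero(m[r]); print(r,c.min() if len(c) else 0,c.max() if len(c) else 0, (c.min()+c.max())/2 if len(c) else 0)
c,R,C=cam("scene"); K=np.array([[c["fx"],0,c["cx"]],[0,c["fy"],c["cy"]],[0,0,1]])
print(cv2.projectPoints(np.array([[*PEG[:2],z] for z in(.232,.22,.2,.17,.14,.13,.12,.112,.097,.012)]),c["rvec"],c["tvec"],K,None)[0].reshape(-1,2))
mo=cv2.inRange(h,(3,180,60),(14,255,255)); mo[:130]=0;mo[170:]=0;mo[:,:215]=0;mo[:,245:]=0
for r in(142,150,158): q=np.flatnonzero(mo[r]); print(r,q.min(),q.max())
b=robot.grab_frame("top");t=cv2.inRange(hsv(b),(108,120,100),(130,255,255)); t[:,:425]=0; k=blobs(t)[0]; e=cv2.minEnclosingCircle(k); print(e,onplane("top",e[0],.232), onplane("top",(e[0][0]+e[1],e[0][1]),.232)-onplane("top",e[0],.232))
E
```

```text
84 215 234 224.5
88 214 234 224.0
126 222 237 229.5
128 219 237 228.0
130 219 236 227.5
132 222 233 227.5
134 0 0 0
[[223.98  85.33]
 [224.45  90.02]
 [225.21  97.7 ]
 [226.33 108.89]
 [227.42 119.73]
 [227.77 123.26]
 [228.12 126.75]
 [228.39 129.52]
 [228.91 134.65]
 [231.66 162.24]]
142 226 234
150 227 234
158 228 235
((446.5, 224.0), 16.101341247558594) [ 0.54 -0.28  0.23] [-0.   -0.03  0.  ]
```

The axes agree to within 2–3 mm against a 10 mm clearance, so I lower the beaker.

```bash
python3 - <<'E'
from h import *
np.set_printoptions(precision=4,suppress=True)
R=rot(-90,30,1); z=R[:,2]
def st(n): s=robot.get_state(); print(n,round(s["time"],2),s["ee_pos"],s["force"],round(s["opening"],4)); return s
hit=robot.move_linear(PEG+[0,0,.07],.07,threshold=8); s=st("low")
if not hit:
    hit=robot.move_linear(PEG+[0,0,.055],.015,threshold=5); s=st("touch"); print(hit)
np.save("end.npy",s["ee_pos"])
E
```

```text
low 18.96 [ 0.5374 -0.2752  0.0824] [-2.1255  0.1774 -0.396 ] 0.0575
touch 19.64 [ 0.5372 -0.2755  0.0723] [-0.0541  1.6743  7.9649] 0.0574
True
```

```bash
python3 - <<'E'
from h import *
P=np.array(robot.get_state()["ee_pos"]); z=rot(-90,30,1)[:,2]
robot.gripper_to(.094); robot.pause(.2)
robot.move_linear(P-.16*z,.12); robot.move_linear(P-.2*z+[0,0,.15],.2); robot.pause(.3)
s=robot.get_state(); print(s["time"],s["ee_pos"])
cv2.imwrite("pics/s5.png",robot.grab_frame("scene")[:,:,::-1])
E
```

```text
23.375 [ 0.53707536 -0.10240009  0.32191092]
```

View pics/s5.png

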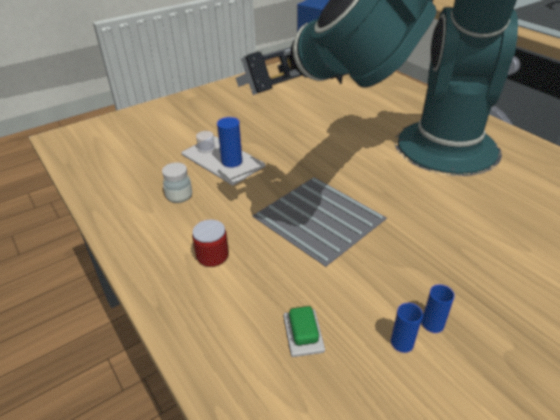

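The beaker stands upside down over the peg at (230,142), rim on the base. The tin, jar, soap and small cups are where they were, and the gripper is clear.

```bash
python3 -c "
from rig import robot
print(robot.sign_off())"
```

```text
the job is handed in; nothing more can be done
None
```

The job is handed in: the beaker was laid along the rack bars and let go, then picked up again and left upside down over the orange peg with its rim on the white base, after about 23 s on the robot's clock; the tin, jar and soap look undisturbed in the final picture.

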